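Complete the tube carrier and hang it over the bath bar

TASK

Two of the four cells of the steel tube carrier are empty: move the two spare tubes from the wooden rack into them, each all the way down. Then lift the full carrier and lower it gently over the bar across the drained water bath, one row of tubes on each side of the bar, so that it hangs level and free with all four tubes still in it. Keep the tubes upright and do not disturb the wash bottle, the brown bottle or the wooden rack.

Things in the scene. Friction and masses are not known exactly. Their poses are not given: they have to be found in the camera images.
- carrier: sheet-steel tube carrier, 104 x 124 mm, 160 high with grip, 0.4 kg: two panniers (rows of two cells along y) joined only at the top by an inverted-V saddle. Origin: centre of underside, z up. Slot for the bar between panniers: x -16..16 mm, open below and at both ends, ridge at z 125. Cells: 22 mm holes in two guide plates (upper top z 92.5), tray floor z 2.5, at x +-34, y +-34.
- carrier_grip (a point): centre of the carrier's black grip bar, which is 14 mm wide (carrier x), 56 mm long (carrier y), 18 mm high; at (0, 0, 151) mm of the carrier, the ridge 22 mm below it
- saddle (a point): point in the carrier under the ridge, at (0, 0, 116.5) mm of the carrier, where the axis of the bar lies once it is hung
- cell_0 (a point): centre of the tray floor of a cell, at (34, 34, 2.5) mm of the carrier: the underside of a fully seated tube is here. It may hold a tube or be empty
- cell_1 (a point): centre of the tray floor of a cell, at (34, -34, 2.5) mm of the carrier: the underside of a fully seated tube is here. It may hold a tube or be empty
- cell_2 (a point): centre of the tray floor of a cell, at (-34, 34, 2.5) mm of the carrier: the underside of a fully seated tube is here. It may hold a tube or be empty
- cell_3 (a point): centre of the tray floor of a cell, at (-34, -34, 2.5) mm of the carrier: the underside of a fully seated tube is here. It may hold a tube or be empty
- bath: small drained water bath, fixed: 190 x 250 mm plus a 48 mm control compartment on its -x side, rim 120 mm high, inside 150 (x) x 210 (y) mm, inner floor 20 mm above the worktop. Origin: under the centre of the tank; y along the bar
- bar_mid (a point): middle of the bar's axis: bare round steel bar, 12 mm diameter, along the bath's y, 150.5 mm above the worktop, 222 mm free between end brackets on the rim (22 mm discs, tops 162 mm above the worktop). The hung carrier's underside is 34 mm above the worktop, 14 mm clear of the tank floor
- rack: wooden test tube rack, loose, 68 (x) x 251 (y) x 97 (z) mm, six places at y = +-18, +-54, +-90 mm on its centre line, floor 9 mm up; origin: centre of its underside, y along its length. It holds the two spares, in any of its places
- tube_a: glass test tube with a little blue sample, 150 mm long, 16 mm body, 18 mm rim; origin: centre of its underside, z along it to the mouth. Stands in the carrier at the start
- tube_b: glass test tube with a little blue sample, 150 mm long, 16 mm body, 18 mm rim; origin: centre of its underside, z along it to the mouth. Stands in the carrier at the start
- tube_c: glass test tube with a little blue sample, 150 mm long, 16 mm body, 18 mm rim; origin: centre of its underside, z along it to the mouth. Spare: stands in the wooden rack at the start, its mouth 159 mm above the worktop
- tube_d: glass test tube with a little blue sample, 150 mm long, 16 mm body, 18 mm rim; origin: centre of its underside, z along it to the mouth. Spare: stands in the wooden rack at the start, its mouth 159 mm above the worktop
- wash_bottle: wash bottle with a red cap and bent spout, 62 x 91 x 188 mm, a loose bystander; origin under its centre
- amber_bottle: brown glass bottle with a black cap, 58 mm wide, 127 mm high, a loose bystander; origin under its centre

How it is judged:
By the outcome, as a careful person would: the job done as asked, in the order asked, and still so for the second after the job is handed in, with the robot touching nothing.
It also fails if it takes over 72 s, if anything falls off the work surface, if the arm or the gripper's body presses on something with over 40 N, if the wrist force passes 120 N, or if a joint passes its speed limit or range.

ROBOT

A 6-joint arm with a two-finger parallel gripper is mounted at the origin on a cart in front of the work surface, level with it; the furniture and walls round the work are solid. World frame = base frame: x ahead of the robot, y to its left, z up, the work surface at z = 0. Lengths are in m, angles in degrees, forces in N, time in s.
With the tool pointing down it reaches from about 0.275 to 0.975 m from the base axis. Payload 8.4 kg.
Tool frame: the origin (TCP) lies on the centre line of the jaws, within the pads' length; the fingertips stand 17 mm ahead of it and the grasp point (between the pads) lies 2 mm behind it (tcp_to_tips is the distance from the TCP to the fingertips, in m); z points along the fingers, y is the line along which they close (so a half turn about z gives the same grasp; the last joint's range is limited). The gripper opens to 92 mm and grips with 3 to 60 N. Pads are 20 mm wide; open, the fingers measure 128 mm over their backs; the gripper's body (75 mm by 189 mm) begins 69 mm behind the grasp point.
Start: joints at [-64.423, 20.225, 93.587, -0, 66.188, -0.138], TCP at [0.271, -0.563, 0.232] pointing down, gripper open.
Joint ranges: [-150.9, 150.9], [-52.94, 120.26], [3.33, 152.33], [-74.26, 254.26], [0, 154.13], [-172.89, 172.89]. Speed limits (degrees/s): [127.2, 127.2, 159.86, 180, 180, 180].

INTERFACE

Orientations are given as a 3x3 rotation matrix whose columns are the frame's x, y, z axes.
In Python, from plant import * gives the robot as it stands.
- The arm moves only by the tool play_rows, never from a script. Its argument "commands" is text: rows parted by semicolons, each of 7 numbers parted by spaces: the shift along the world's x, y, z in cm, then the turn, a rotation vector about the world's x, y, z in degrees, then the opening, from -1 (shut) to 1 (fully open). A call has 1 to 20 rows; each row is the pose to reach, as a shift and turn from the pose commanded when the call began; what a row does not reach only later rows make up. A row lasts 1/10 s, in which the tool goes at most 50 mm and 8.59 degrees, less where a joint would pass 70% of its speed; a pose out of reach is approached as far as the arm can. A call with a gripper value outside its range is refused whole. The fingers move at their own pace and stop on an object; the grip force is fixed at half the most. Time passes only in rows, so rows that repeat a pose let the fingers close. It gives the time, the measured TCP pose, the force, the opening and the grip force at its end, in the units of the state.
- state(): the state, without advancing time (a new reading comes with each control period).
- read_camera(name): name is "scene" or "top"; returns a dict with "pixels" (400x640x3 uint8, red, green, blue), "intrinsics" (3x3 intrinsics, pixels), "dist" ([k1, k2, p1, p2, k3] as OpenCV has them; the pictures are not rectified), "pose" (4x4, takes a point from camera to world coordinates). Camera axes: x right, y down, z forward; pixel columns grow to the right and rows downward; lengths in m; the calibration is good to about 2 mm. A picture is of the moment at which its call begins. There is no depth.
- hand_in(): hands the job in; it is judged then, once.
Trained networks look in a picture, given as the dict that the camera call returned (one of the last four; its "shot" number tells which), for a name from the list of things; names that differ only in an ending like _2 or _b are one class to them, and where a whole thing is asked for, a point or a joint stands for the part that bears it (a point fixed in the world has none). Each returns a list of dicts, best first, with "confidence" (0 to 1); they miss things now and then, are a little off and sometimes report something else, mostly with a low value. They report only what shows in the picture. A call takes as long as a camera call.
- regions_of(label, picture): "region" (400x640 bool, what is visible of it) and "bbox" ([left, top, width, height] in pixels, round what is visible of it).
- tip_of(label, picture): "location" ([row, column] in pixels: a listed point, or the origin of a listed thing).
The state is a dict: "clock": time; "qpos": joint angles; "qvel": joint speeds; "effort": joint torques, N m; "tool_pos": TCP position; "tcp_rot": TCP orientation; "force": force on the tool from outside, world axes, zero at the start; "moment": the same for the moment, N m; "finger_gap": finger opening in m; "finger_force": force on a finger pad.
Only numpy, scipy, OpenCV 4.12 (cv2) and the standard library are available. Lean on these libraries where they do the work, as an engineer would, in place of code of your own. Each camera call takes 0.05 s, during which the arm holds its last target. There are 200 camera calls.

## Working session

There is one attempt and no reset: what is moved stays moved. The work goes in short steps, Python scripts to look and compute and a tool call to move; the robot and the scene stay as the last step left them, time stands still between calls to the robot, and variables do not carry over. Pictures are saved under pics/ and viewed, at most 10 in all, crops included, and the job is handed in when it is done.

Besides the shell and the picture viewer there is one more tool, called after "Call:" as name(argument=value, ...) on one line, values as JSON. play_rows: Moves the arm, as the interface text tells. Its arguments: {"type":"object","properties":{"commands":{"type":"string"}},"required":["commands"]}

```bash
mkdir -p pics; cat > h.py <<'E'
from plant import *
import numpy as np, cv2
def ray(p,rc):
    u=cv2.undistortPoints(np.array([[[rc[1],rc[0]]]],float),p["intrinsics"],np.array(p["dist"],float))[0,0]
    T=np.array(p["pose"]); d=T[:3,:3]@np.array([u[0],u[1],1.]); return T[:3,3],d/np.linalg.norm(d)
def atz(p,rc,z):
    o,d=ray(p,rc); return o+d*(z-o[2])/d[2]
def tri(p,a,q,b):
    o1,d1=ray(p,a);o2,d2=ray(q,b)
    s=np.linalg.lstsq(np.c_[d1,-d2],o2-o1,rcond=None)[0]
    x,y=o1+s[0]*d1,o2+s[1]*d2; return (x+y)/2,np.linalg.norm(x-y)
def proj(p,X):
    T=np.linalg.inv(np.array(p["pose"])); r,_=cv2.Rodrigues(T[:3,:3])
    return cv2.projectPoints(np.array(X,float).reshape(-1,1,3),r,T[:3,3],p["intrinsics"],np.array(p["dist"],float))[0][:,0]
def save(p,n): cv2.imwrite("pics/"+n,p["pixels"][:,:,::-1])
E
python3 - <<'E'
from h import *
np.set_printoptions(precision=4,suppress=True)
s=read_camera("scene");t=read_camera("top")
save(s,"s0.png");save(t,"t0.png")
print(np.array(s["pose"]),np.array(t["pose"]),state()["clock"])
for l in ["carrier_grip","saddle","cell_0","cell_1","cell_2","cell_3","carrier","bath","bar_mid","rack","tube_a","tube_c","wash_bottle","amber_bottle"]:
    for n,p in (("s",s),("t",t)):
        print(l,n,[(np.round(d["location"],1).tolist(),round(d["confidence"],2)) for d in tip_of(l,p)][:6])
    a,b=tip_of(l,s),tip_of(l,t)
    if a and b: print("   tri",*tri(s,a[0]["location"],t,b[0]["location"]))
E
```

```text
[[-0.8108 -0.4454  0.3798  0.0035]
 [-0.5853  0.6076 -0.5369  0.7561]
 [ 0.0084 -0.6576 -0.7533  1.2551]
 [ 0.      0.      0.      1.    ]] [[ 0.0259 -0.9808  0.1931  0.3208]
 [-0.9997 -0.0253  0.0057 -0.0553]
 [-0.0007 -0.1932 -0.9812  1.2919]
 [ 0.      0.      0.      1.    ]] 0.1
carrier_grip s [([182.0, 345.2], 0.58)]
carrier_grip t [([201.1, 336.0], 0.63), ([221.7, 342.8], 0.36)]
   tri [ 0.5371 -0.107   0.1612] 0.003303551848842233
saddle s [([195.6, 348.4], 0.6)]
saddle t [([205.2, 336.0], 0.65)]
   tri [ 0.5306 -0.1117  0.0998] 0.006156222122190377
cell_0 s [([215.7, 327.5], 0.95), ([202.6, 342.3], 0.9), ([226.8, 346.9], 0.72), ([213.1, 356.6], 0.67)]
cell_0 t [([220.6, 345.4], 0.94), ([199.0, 327.0], 0.93), ([220.7, 324.7], 0.84)]
   tri [ 0.5515 -0.1271 -0.0472] 0.1082367505825711
cell_1 s [([215.7, 327.5], 0.95), ([202.6, 342.3], 0.9), ([226.8, 346.9], 0.72), ([213.1, 356.6], 0.67)]
cell_1 t [([220.6, 345.4], 0.94), ([199.0, 327.0], 0.93), ([220.7, 324.7], 0.84)]
   tri [ 0.5515 -0.1271 -0.0472] 0.1082367505825711
cell_2 s [([215.7, 327.5], 0.95), ([202.6, 342.3], 0.9), 
[... 1130 characters left out ...]
), ([256.9, 399.1], 0.48)]
   tri [0.3463 0.1034 0.5355] 0.26600409111988615
tube_c s [([194.1, 425.8], 0.65), ([189.0, 400.6], 0.51), ([247.7, 275.3], 0.41)]
tube_c t [([190.4, 236.7], 0.74), ([200.2, 343.7], 0.57), ([238.5, 397.7], 0.57), ([256.9, 399.1], 0.48)]
   tri [0.3463 0.1034 0.5355] 0.26600409111988615
wash_bottle s [([167.4, 320.8], 0.79)]
wash_bottle t [([160.0, 365.1], 0.75)]
   tri [ 0.7106 -0.2145  0.0332] 0.0006422121590165965
amber_bottle s [([193.9, 291.6], 0.85), ([193.5, 423.1], 0.6), ([217.0, 328.4], 0.23)]
amber_bottle t [([152.2, 326.2], 0.77), ([219.1, 320.5], 0.53), ([209.5, 334.5], 0.32), ([231.5, 391.7], 0.21)]
   tri [ 0.742  -0.0783 -0.0014] 0.011335082061596407
```

```bash
ls pics
```

```text
s0.png
t0.png
```

View pics/s0.png

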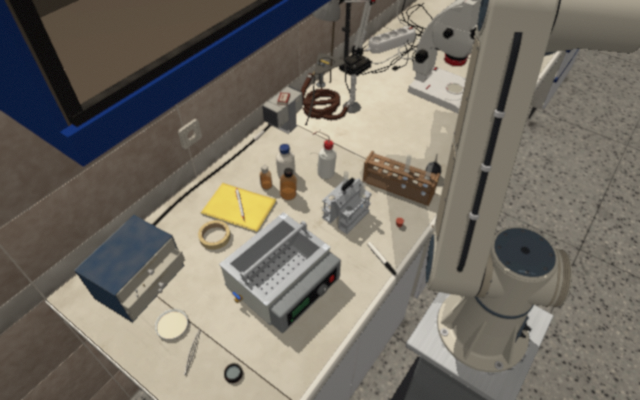

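View pics/t0.png

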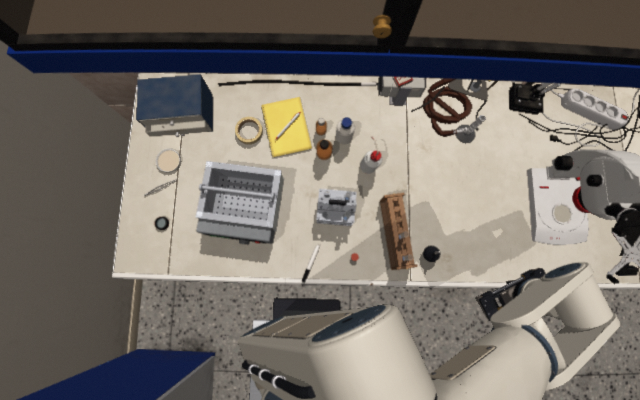

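The scene view shows the carrier near (345,200), the rack near (400,178) and the bath near (280,270). The top view shows the carrier near (336,206), the rack near (397,232) and the bath near (240,203). I need enlarged crops.

```bash
python3 - <<'E'
import cv2,numpy as np
t=cv2.imread("pics/t0.png");s=cv2.imread("pics/s0.png")
def crop(im,x,y,w,h,k): return cv2.resize(im[y:y+h,x:x+w],None,fx=k,fy=k,interpolation=cv2.INTER_CUBIC)
cv2.imwrite("pics/t1.png",crop(t,305,175,120,100,6))
cv2.imwrite("pics/s1.png",crop(s,315,140,130,95,6))
E
```

```text
(no output)
```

View pics/t1.png

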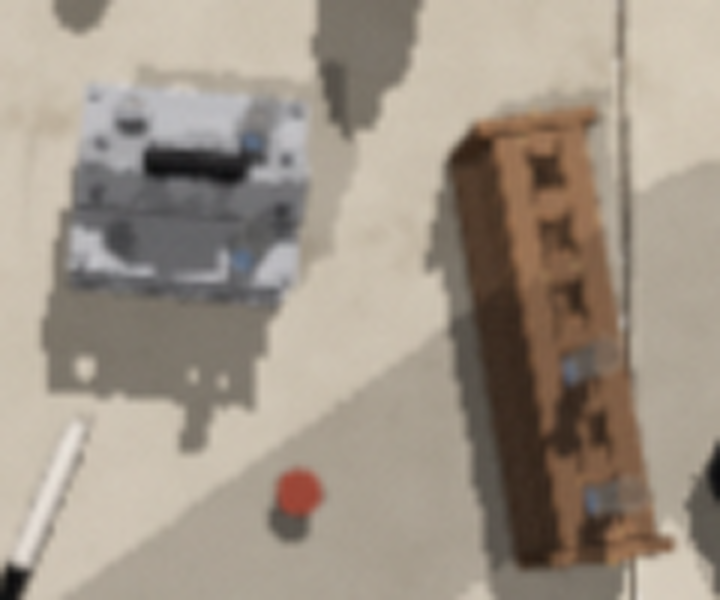

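View pics/s1.png

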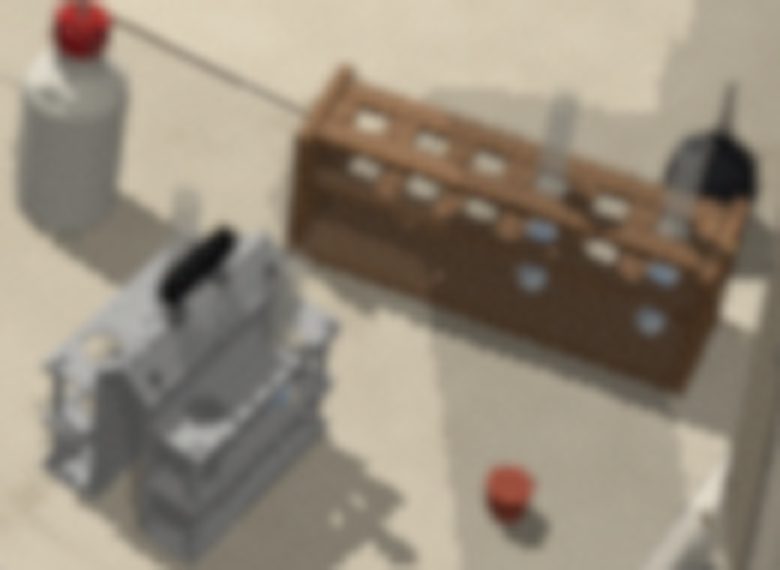

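The crops show that the right-hand (-y) cells of the carrier are full. The empty +y cell holes sit at top-view pixels about (327,195) and (325.3,214.7). The rack spares are in the 4th and 6th places from the far end, with the far end at top (396,204). Next I fit the poses and draw the models over both views.

```bash
cat >> h.py <<'E'
from scipy.optimize import least_squares
def place(X,v):
    c,s=np.cos(v[2]),np.sin(v[2]); X=np.array(X,float)
    return np.c_[c*X[:,0]-s*X[:,1]+v[0],s*X[:,0]+c*X[:,1]+v[1],X[:,2]+(v[3] if len(v)>3 else 0)]
def fit(obs,v0):
    # obs: list of (picture, model pts, pixels uv)
    f=lambda v:np.concatenate([(proj(p,place(X,v))-np.array(U)).ravel() for p,X,U in obs])
    r=least_squares(f,v0,loss="soft_l1"); return r.x,np.round(r.fun.reshape(-1,2),1)
E
python3 - <<'E'
from h import *
np.set_printoptions(precision=4,suppress=True,linewidth=150)
s=read_camera("scene");t=read_camera("top")
st=state(); print(st["tool_pos"],st["tcp_rot"],st["finger_gap"],s["intrinsics"][0],s["dist"])
T=lambda x,y:(305+x/6-.42,175+y/6-.42); S=lambda x,y:(315+x/6-.42,140+y/6-.42)
# dark grip
def dark(p,x0,x1,y0,y1):
    g=p["pixels"][y0:y1,x0:x1].max(2); ys,xs=np.nonzero(g<55); pts=np.c_[xs+x0,ys+y0].astype(float)
    c=pts.mean(0);w=np.linalg.svd(pts-c)[2][0]; k=(pts-c)@w; return c,c+w*k.min(),c+w*k.max(),len(pts)
dt=dark(t,326,352,196,208); ds=dark(s,338,358,174,194); print(dt,ds)
g,e=tri(s,ds[0][::-1],t,dt[0][::-1]); print("grip",g,e)
a,b=[atz(t,q[::-1],.155) for q in dt[1:3]]; print("grip len,yaw",np.linalg.norm(a-b),np.degrees(np.arctan2(*(a-b)[[0,1]]))) 
# carrier: empty holes z=.0925 : top view left = +y ; grip centre
C=[(.034,.034,.0925),(-.034,.034,.0925),(0,0,.151)]
v,r=fit([(t,C,[T(132,122),T(122,238),dt[0]]),(s,C,[S(100,343),S(210,405),ds[0]])],[g[0],g[1],0,0]); print("carrier",v,np.degrees(v[2]));print(r.tolist())
# rack
ys=[.09,.054,.018,-.018,-.054,-.09]
R=[(0,y,.097) for y in ys]
ut=[T(547,172),T(560,237),T(570,300),T(598,430)]; us=[S(370,120),S(432,142),S(490,163),S(612,206)]
idx=[0,1,2,4]
R4=[R[i] for i in idx]
w,r=fit([(t,R4,ut),(s,R4,us)],[.5,-.3,.1,0]); print("rack",w,np.degrees(w[2]));print(r.tolist())
print("tubes",place([(0,-.018,.159),(0,-.09,.159)],w)); print(proj(t,place([(0,-.018,.159),(0,-.09,.159)],w)),proj(s,place([(0,-.018,.159),(0,-.09,.159)],w)))
b,e=tri(s,tip_of("bar_mid",s)[0]["location"],t,tip_of("bar_mid",t)[0]["location"]);print("bar",b,e)
A,B=t["pixels"].copy(),s["pixels"].copy()
def crop(p,x,y,w,h,k,models):
    im=cv2.resize(p["pixels"][y:y+h,x:x+w],None,fx=k,fy=k,interpolation=cv2.INTER_CUBIC)
    for X,c in models:
        for u in proj(p,X): cv2.circle(im,tuple(int(round(q)) for q in ((u[0]-x+.5)*k,(u[1]-y+.5)*k)),2,c,-1)
    return im[:,:,::-1]
Cf=[(sx*.052,sy*.062,z) for sx in(-1,1) for sy in(-1,1) for z in(0,.0925)]
m=[(place(C,v),(255,0,0)),(place(Cf,v),(0,255,0)),(place(R,w),(255,255,0)),(place([(0,-.018,.159),(0,-.09,.159)],w),(255,0,255)),
 (np.array([b+[0,q,0] for q in(-.111,0,.111)]),(255,0,0))]
i1=crop(t,190,155,100,95,4,m); i2=crop(s,215,210,130,120,4,m)[:480]
i3=crop(t,305,170,120,100,4,m); i4=crop(s,315,140,100,95,4,m)
W=np.zeros((780,920,3),np.uint8); W[:380,:400]=i1; W[:400,400:880]=i3; W[400:780,:400]=i4; W[400:780,400:920]=i2[50:430]
cv2.imwrite("pics/o1.png",cv2.resize(W,(700,593)))
E
```

```text
[ 0.2712 -0.5631  0.2316] [[ 0.901   0.4338 -0.    ]
 [ 0.4338 -0.901   0.    ]
 [-0.     -0.     -1.    ]] 0.09187323461425698 [485.1512   0.     325.114 ] [-0.0051  0.      0.      0.      0.    ]
(array([337.1642, 202.2687]), array([328.9521, 201.7308]), array([345.8795, 202.8395]), 67) (array([347.2632, 184.4035]), array([352.3783, 179.3684]), array([342.2922, 189.2968]), 57)
grip [ 0.5342 -0.1119  0.1486] 0.00022612382749508944
grip len,yaw 0.05305657657350336 2.340561147747945
carrier [ 0.5336 -0.1114 -0.0474  0.0029] -2.7132871494134494
[[-0.0, -0.3], [0.2, 0.7], [-0.1, -0.1], [0.3, 0.4], [-0.8, 0.4], [0.1, -1.0]]
rack [ 0.4572 -0.3248 -1.4005 -0.0061] -80.24089056073932
[[0.2, 0.3], [0.0, 0.1], [0.4, 0.3], [-0.2, 0.5], [-0.1, 0.3], [-0.6, -0.0], [-0.3, -0.1], [-0.3, -0.4]]
tubes [[ 0.4395 -0.3278  0.1529]
 [ 0.3685 -0.34    0.1529]]
[[406.4897 233.9029]
 [410.8522 257.138 ]] [[408.6178 156.732 ]
 [429.8459 163.753 ]]
bar [0.556  0.2054 0.1647] 0.0028197814185208147
```

View pics/o1.png

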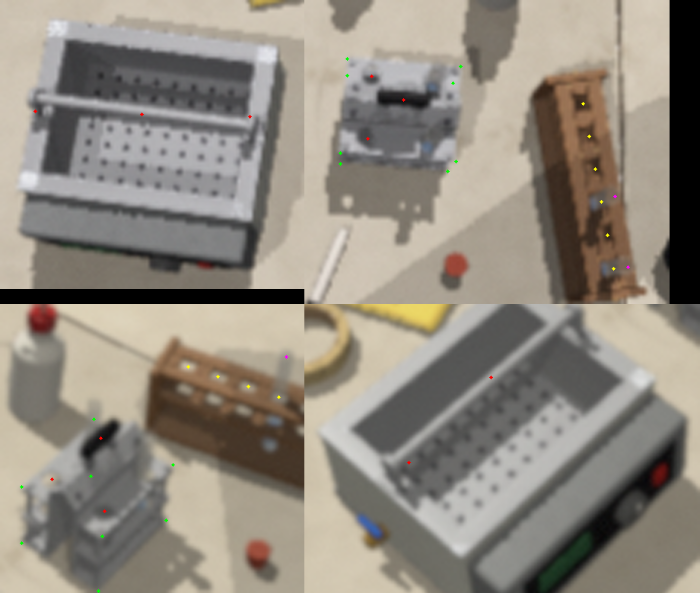

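The overlay agrees: the rack holes, tube mouths, carrier and grip fall within about 1 px, and the grip measures z 0.149 against 0.151 in the text. In the top view the bar runs from about (202,187) to (272,196). I move to hover over the nearer spare.

Call:
play_rows(commands="3 5 0 0 0 -7 0.1;6 10 0 0 0 -14 0.1;9 15 0 0 0 -21 0.1;9.7 20 0 0 0 -28 0.1;9.7 22.3 0 0 0 -28 0.1;9.7 22.3 0 0 0 -28 0.1;9.7 22.3 0 0 0 -28 0.1")

```text
clock: 3.8
tool_pos: [0.3686, -0.3395, 0.232]
tcp_rot: [[0.999, -0.038, 0.001], [-0.038, -0.999, -0.001], [0.001, 0.001, -1.0]]
force: [0.1, -0.2, 0.1]
finger_gap: 0.051
finger_force: 0.0
```

```bash
python3 - <<'E'
from h import *
np.set_printoptions(precision=4,suppress=True,linewidth=150)
s=read_camera("scene");t=read_camera("top")
st=state(); print(st["clock"],st["tool_pos"],st["tcp_rot"][0],st["finger_gap"],st["force"])
T=lambda x,y:(305+x/6-.42,175+y/6-.42); S=lambda x,y:(315+x/6-.42,140+y/6-.42)
R=[(0,y,.097) for y in [.09,.054,.018,-.054]]
ut=[T(547,172),T(560,237),T(570,300),T(598,430)]; us=[S(370,120),S(432,142),S(490,163),S(612,206)]
w,r=fit([(t,R,ut),(s,R,us)],[.457,-.325,-1.4]);print("rack z0",w,place([(0,-.018,.159),(0,-.09,.159)],w))
for a,b in ((S(565,95),T(613,352)),(S(690,165),T(637,490))): print("mouth",tri(s,a[::-1],t,b[::-1]))
# tubes c,d from tubes region
def crop(p,x,y,w,h,k):return cv2.resize(p["pixels"][y:y+h,x:x+w],None,fx=k,fy=k,interpolation=cv2.INTER_CUBIC)[:,:,::-1]
u=proj(t,[st["tool_pos"]])[0].astype(int);v=proj(s,[st["tool_pos"]])[0].astype(int);print(u,v)
W=np.hstack([crop(t,u[0]-35,u[1]-35,70,70,5),crop(s,v[0]-35,v[1]-35,70,70,5)]);cv2.imwrite("pics/g1.png",W)
# bath fit: rim corners picks (top view displayed/3.043+190,155)
D=lambda x,y:(190+x/3.043-.4,155+y/3.043-.4)
B=[(.095,.125,.12),(.095,-.125,.12)]
# bar ends, bar centreline
for z,P in ((.12,[D(52,22),D(278,45),D(20,185)]),(.1505,[D(38,97),D(250,124)])): print([atz(t,q[::-1],z) for q in P])
E
```

```text
3.9 [ 0.3684 -0.341   0.2319] [ 0.9992 -0.0399  0.0006] 0.05020434201551979 [ 0.131   0.5211 -0.0579]
rack z0 [ 0.4559 -0.3222 -1.3994] [[ 0.4382 -0.3252  0.159 ]
 [ 0.3672 -0.3375  0.159 ]]
mouth (array([ 0.4404, -0.3274,  0.1588]), np.float64(0.0011494365593598813))
mouth (array([ 0.3705, -0.3455,  0.1324]), np.float64(0.0035639089957383158))
[418 256] [434 145]
[array([0.6648, 0.3209, 0.12  ]), array([0.6447, 0.0729, 0.12  ]), array([0.4848, 0.3399, 0.12  ])]
[array([0.574 , 0.3189, 0.1505]), array([0.5508, 0.0948, 0.1505])]
```

View pics/g1.png

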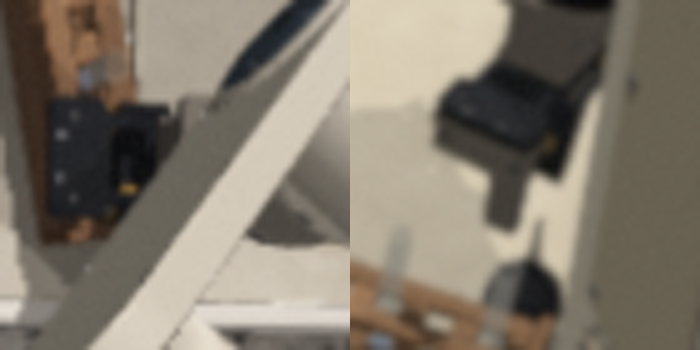

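The gripper hangs over the 6th-place tube, with the pads straddling it. I descend and close.

Call:
play_rows(commands="-0.1 0.1 -4 0 0 0 0.1;-0.1 0.1 -8 0 0 0 0.1;-0.1 0.1 -10.2 0 0 0 0.1;-0.1 0.1 -10.2 0 0 0 0.1;-0.1 0.1 -10.2 0 0 0 -1;-0.1 0.1 -10.2 0 0 0 -1;-0.1 0.1 -10.2 0 0 0 -1;-0.1 0.1 -10.2 0 0 0 -1;-0.1 0.1 -10.2 0 0 0 -1;-0.1 0.1 -10.2 0 0 0 -1;-0.1 0.1 -10.2 0 0 0 -1")

```text
clock: 5.0
tool_pos: [0.3674, -0.3392, 0.1299]
tcp_rot: [[0.999, -0.04, 0.0], [-0.04, -0.999, -0.0], [0.0, 0.0, -1.0]]
force: [-0.1, 2.1, 3.3]
finger_gap: 0.0153
finger_force: 29.9
```

Call:
play_rows(commands="0 0 3 0 0 0 -1;0 0 7 0 0 0 -1;0 0 12 0 0 0 -1;0 0 17 0 0 0 -1;3 4 17 0 0 0 -1;6 8 17 0 0 0 -1;9 12 17 0 0 0 -1;12 16 17 0 0 0 -1;15 20 17 0 0 0 -1;18 24 17 0 0 0 -1;20.2 26 17 0 0 0 -1;20.2 26 17 0 0 0 -1;20.2 26 17 0 0 0 -1;20.2 26 17 0 0 0 -1")

```text
clock: 6.4
tool_pos: [0.5684, -0.0799, 0.2994]
tcp_rot: [[0.999, -0.04, -0.001], [-0.04, -0.999, -0.0], [-0.001, 0.0, -1.0]]
force: [-0.3, -0.9, 0.4]
finger_gap: 0.0152
finger_force: 29.9
```

```bash
python3 - <<'E'
from h import *
np.set_printoptions(precision=4,suppress=True,linewidth=150)
s=read_camera("scene");t=read_camera("top")
st=state(); print(st["clock"],st["tool_pos"],st["tcp_rot"][0],st["finger_gap"],st["force"])
T=lambda x,y:(305+x/6-.42,175+y/6-.42); S=lambda x,y:(315+x/6-.42,140+y/6-.42)
C=[(.034,.034,.0925),(-.034,.034,.0925),(0,0,.151)]
O=[(t,C,[T(132,122),T(122,238),(337.16,202.27)]),(s,C,[S(100,343),S(210,405),(347.26,184.40)])]
# add tray-corner style points of upper plate seen in top
v,r=fit(O,[.534,-.111,-.04]);print("carrier",v,np.degrees(v[2]),r.tolist())
print(place([(.034,.034,.0025),(-.034,.034,.0025),(0,0,.151)],v))
def crop(p,x,y,w,h,k):return cv2.resize(p["pixels"][y:y+h,x:x+w],None,fx=k,fy=k,interpolation=cv2.INTER_CUBIC)[:,:,::-1]
W=np.hstack([crop(t,305,150,65,90,6),crop(s,305,140,65,90,6)]);cv2.imwrite("pics/g2.png",W)
tp=st["tool_pos"]
print(proj(t,[tp,tp-[0,0,.121]]),proj(s,[tp,tp-[0,0,.121]]))
E
```

```text
6.5 [ 0.5684 -0.0801  0.2997] [ 0.9991 -0.0413 -0.0002] 0.015067805459093742 [ 0.1296 -0.1521 -1.5208]
carrier [ 0.5342 -0.1121 -0.0487] -2.789422496579791 [[0.2, -0.3], [0.4, 0.6], [0.1, -0.1], [0.2, 0.7], [-0.9, 0.7], [0.0, -0.6]]
[[ 0.5699 -0.0798  0.0025]
 [ 0.5019 -0.0765  0.0025]
 [ 0.5342 -0.1121  0.151 ]]
[[328.7275 179.8719]
 [327.5547 189.3546]] [[333.2987 149.9809]
 [332.4589 179.0085]]
```

View pics/g2.png

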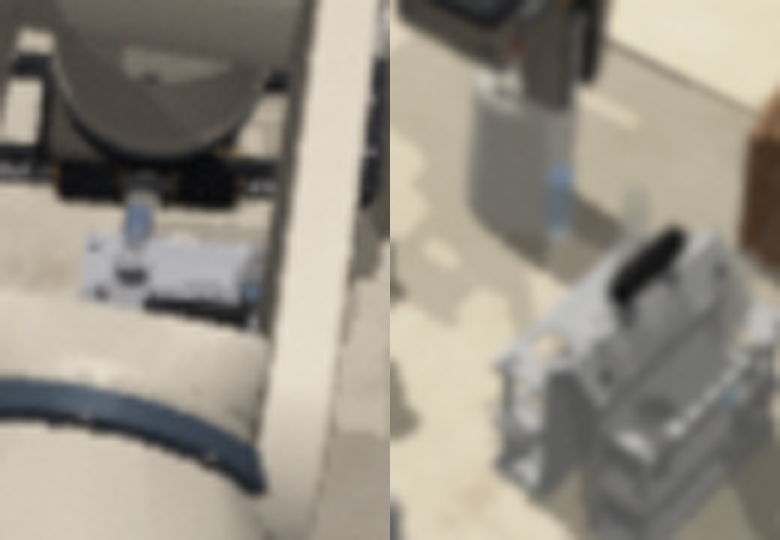

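In the top view the held tube's tip is at about (327.4,190.4), and in the scene view at about (332.9,179.6). Both agree with the tip predicted from the TCP. I lower it slowly into the far hole and watch the force.

Call:
play_rows(commands="0.1 0 -3 0 0 0 -1;0.1 0 -6 0 0 0 -1;0.1 0 -7.5 0 0 0 -1;0.1 0 -8.5 0 0 0 -1;0.1 0 -9 0 0 0 -1;0.1 0 -9.5 0 0 0 -1;0.1 0 -10 0 0 0 -1;0.1 0 -10 0 0 0 -1")

```text
clock: 7.3
tool_pos: [0.5701, -0.0792, 0.1995]
tcp_rot: [[0.999, -0.04, -0.0], [-0.04, -0.999, -0.0], [-0.0, 0.0, -1.0]]
force: [-0.1, 1.5, -0.3]
finger_gap: 0.0154
finger_force: 29.9
```

Call:
play_rows(commands="0 0 -1.5 0 0 0 -1;0 0 -3 0 0 0 -1;0 0 -4.5 0 0 0 -1;0 0 -6 0 0 0 -1;0 0 -7 0 0 0 -1;0 0 -7.5 0 0 0 -1;0 0 -7.6 0 0 0 -1;0 0 -7.6 0 0 0 -1")

```text
clock: 8.1
tool_pos: [0.5705, -0.0791, 0.124]
tcp_rot: [[0.999, -0.04, 0.001], [-0.04, -0.999, -0.0], [0.001, 0.0, -1.0]]
force: [-0.2, -0.0, -0.1]
finger_gap: 0.015
finger_force: 29.9
```

Call:
play_rows(commands="0 0 -0.1 0 0 0 -1;0 0 -0.1 0 0 0 0.05;0 0 -0.1 0 0 0 0.05;0 0 -0.1 0 0 0 0.05;0 0 -0.1 0 0 0 0.05;0 0 4 0 0 0 0.05;0 0 8 0 0 0 0.05;-2 -3 12 0 0 0 0.05;-5 -8 12 0 0 0 0.05;-7 -12 12 0 0 0 0.05;-9 -16 12 0 0 0 0.05;-11 -20 12 0 0 0 0.05;-13.2 -24 12 0 0 0 0.05;-13.2 -24.8 12 0 0 0 0.05;-13.2 -24.8 12 0 0 0 0.05")

```text
clock: 9.6
tool_pos: [0.4378, -0.3283, 0.2436]
tcp_rot: [[0.999, -0.043, 0.0], [-0.043, -0.999, 0.0], [0.0, -0.0, -1.0]]
force: [0.8, 1.0, -0.3]
finger_gap: 0.0482
finger_force: 0.0
```

```bash
python3 - <<'E'
from h import *
np.set_printoptions(precision=4,suppress=True,linewidth=150)
s=read_camera("scene");t=read_camera("top")
st=state(); print(st["clock"],st["tool_pos"],st["finger_gap"],st["force"])
def crop(p,x,y,w,h,k):return cv2.resize(p["pixels"][y:y+h,x:x+w],None,fx=k,fy=k,interpolation=cv2.INTER_CUBIC)[:,:,::-1]
W=np.hstack([crop(t,300,170,130,100,3.0),crop(s,315,120,130,100,3)]);cv2.imwrite("pics/g3.png",W)
tp=np.array([[.4385,-.327,.159]]); print(proj(t,tp),proj(s,tp))
E
```

```text
9.7 [ 0.4385 -0.3264  0.2435] 0.04849530183015715 [-0.214  -0.2708 -0.7664]
[[406.7029 234.0167]] [[409.0179 155.6419]]
```

View pics/g3.png

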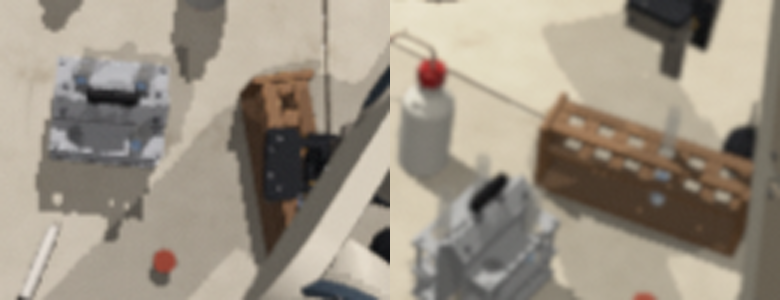

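The first spare now stands in the far +y cell: blue shows at top (327,196). The rack has not moved and the gripper is over the second spare. I grasp it.

Call:
play_rows(commands="0 0 -4 0 0 0 0.05;0 0 -8 0 0 0 0.05;0 0 -11.3 0 0 0 0.05;0 0 -11.3 0 0 0 0.05;0 0 -11.3 0 0 0 -1;0 0 -11.3 0 0 0 -1;0 0 -11.3 0 0 0 -1;0 0 -11.3 0 0 0 -1;0 0 -11.3 0 0 0 -1;0 0 -11.3 0 0 0 -1")

```text
clock: 10.7
tool_pos: [0.4388, -0.3272, 0.1317]
tcp_rot: [[0.999, -0.04, 0.002], [-0.04, -0.999, -0.0], [0.002, 0.0, -1.0]]
force: [1.1, 2.5, 7.8]
finger_gap: 0.0154
finger_force: 30.0
```

Call:
play_rows(commands="0 0 3 0 0 0 -1;0 0 7 0 0 0 -1;0 0 12 0 0 0 -1;0 0 17 0 0 0 -1;1 4.5 17 0 0 0 -1;2 9 17 0 0 0 -1;3 13.5 17 0 0 0 -1;4 18 17 0 0 0 -1;5 22 17 0 0 0 -1;6.3 25 17 0 0 0 -1;6.3 25 17 0 0 0 -1;6.3 25 17 0 0 0 -1")

```text
clock: 11.9
tool_pos: [0.5011, -0.0769, 0.3007]
tcp_rot: [[0.999, -0.038, -0.0], [-0.038, -0.999, -0.0], [-0.0, 0.0, -1.0]]
force: [0.7, -0.7, -0.2]
finger_gap: 0.0154
finger_force: 30.0
```

```bash
python3 - <<'E'
from h import *
np.set_printoptions(precision=4,suppress=True,linewidth=150)
for i in range(4):
    s=read_camera("scene");st=state(); print(st["clock"],st["tool_pos"],st["finger_gap"],st["force"])
E
```

```text
11.95 [ 0.5009 -0.0775  0.3007] 0.015865758379251502 [ 0.3223 -0.925  -0.2871]
12.0 [ 0.5008 -0.078   0.3006] 0.015327786840509611 [-0.3055 -1.438   0.0834]
12.05 [ 0.5008 -0.0781  0.3006] 0.015440700142164244 [ 0.3852 -0.6934 -0.7067]
12.1 [ 0.5008 -0.0782  0.3006] 0.015720057739695925 [ 1.3274  0.2913 -0.3661]
```

Call:
play_rows(commands="0.1 0.15 -3 0 0 0 -1;0.1 0.15 -6 0 0 0 -1;0.1 0.15 -7.5 0 0 0 -1;0.1 0.15 -8.5 0 0 0 -1;0.1 0.15 -9 0 0 0 -1;0.1 0.15 -9.5 0 0 0 -1;0.1 0.15 -10 0 0 0 -1;0.1 0.15 -10 0 0 0 -1")

```text
clock: 12.9
tool_pos: [0.5022, -0.0757, 0.2005]
tcp_rot: [[0.999, -0.04, -0.0], [-0.04, -0.999, 0.0], [-0.0, -0.0, -1.0]]
force: [0.2, -1.0, -0.2]
finger_gap: 0.0152
finger_force: 30.0
```

Call:
play_rows(commands="0 0 -1.5 0 0 0 -1;0 0 -3 0 0 0 -1;0 0 -4.5 0 0 0 -1;0 0 -6 0 0 0 -1;0 0 -7 0 0 0 -1;0 0 -7.4 0 0 0 -1;0 0 -7.6 0 0 0 -1;0 0 -7.6 0 0 0 -1;0 0 -7.6 0 0 0 -1")

```text
clock: 13.8
tool_pos: [0.5024, -0.0756, 0.1252]
tcp_rot: [[0.999, -0.04, 0.001], [-0.04, -0.999, -0.0], [0.001, 0.0, -1.0]]
force: [-1.2, 0.3, 2.5]
finger_gap: 0.0155
finger_force: 30.0
```

Call:
play_rows(commands="0 0 0 0 0 0 0.05;0 0 0 0 0 0 0.05;0 0 0 0 0 0 0.05;0 0 0 0 0 0 0.05;0 0 4 0 0 0 0.05;0 0 9 0 0 0 0.05;0 0 14 0 0 0 0.05;0 -4 14 0 0 0 0.05;0 -9 14 0 0 0 0.05;0 -14 14 0 0 0 0.05;-2 -19 14 0 0 0 0.05;-5 -23 14 0 0 0 0.05;-5 -23 14 0 0 0 0.05")

```text
clock: 15.1
tool_pos: [0.4494, -0.3094, 0.2644]
tcp_rot: [[0.999, -0.044, -0.001], [-0.044, -0.999, -0.001], [-0.001, 0.001, -1.0]]
force: [0.3, 0.3, 0.0]
finger_gap: 0.048
finger_force: 0.0
```

```bash
python3 - <<'E'
from h import *
np.set_printoptions(precision=4,suppress=True,linewidth=150)
s=read_camera("scene");t=read_camera("top")
st=state(); print(st["clock"],st["tool_pos"],st["qpos"],st["force"])
def dark(p,x0,x1,y0,y1):
    g=p["pixels"][y0:y1,x0:x1].max(2); ys,xs=np.nonzero(g<55); pts=np.c_[xs+x0,ys+y0].astype(float)
    c=pts.mean(0);w=np.linalg.svd(pts-c)[2][0]; k=(pts-c)@w; return c,c+w*k.min(),c+w*k.max(),len(pts)
dt=dark(t,326,352,196,208); ds=dark(s,338,358,174,194)
g,e=tri(s,ds[0][::-1],t,dt[0][::-1]); print("grip",g,e)
a,b=[atz(t,q[::-1],.155) for q in dt[1:3]]; print(np.degrees(np.arctan2((a-b)[0],(a-b)[1])))
def crop(p,x,y,w,h,k):return cv2.resize(p["pixels"][y:y+h,x:x+w],None,fx=k,fy=k,interpolation=cv2.INTER_CUBIC)[:,:,::-1]
W=np.zeros((590,760,3),np.uint8)
W[:590//1,:400][:240]=crop(t,310,178,50,60,4)[:,:,:].repeat(2,1)[:240,:400]
A=crop(t,188,153,100,95,4);B=crop(t,310,178,50,60,6);C=crop(s,318,160,60,60,6)[:, :]
W=np.zeros((740,760,3),np.uint8);W[:380,:400]=A;W[:360,400:700]=B;W[380:740,:360]=C
D=crop(s,215,210,65*2,60*2,3);W[380:740,360:750]=D
cv2.imwrite("pics/g4.png",cv2.resize(W,None,fx=.8,fy=.8))
E
```

```text
15.2 [ 0.4515 -0.3065  0.2645] [-34.3351  11.3651 101.2544   0.0142  67.3956  58.1112] [ 0.257   0.1592 -0.0538]
grip [ 0.5345 -0.1115  0.1488] 0.0002580590015060965
3.0022381121340627
```

View pics/g4.png

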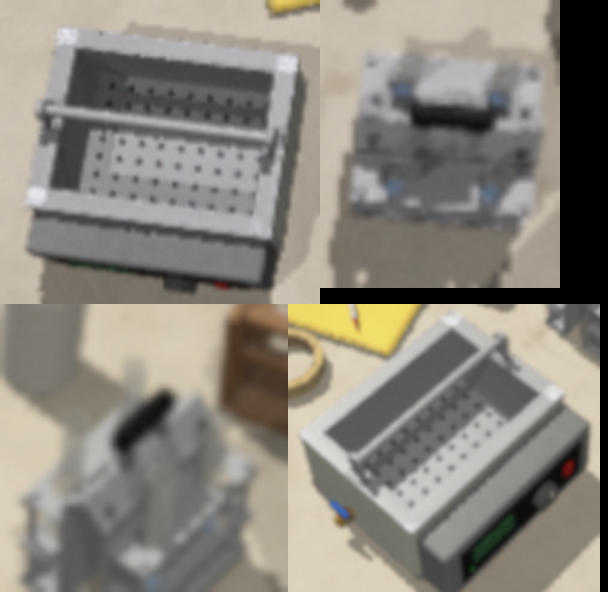

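All four cells show blue samples (crop at right). The bath rim corners and bar ends are clear in both views, so I fit the bath pose while swinging the tool over the grip.

Call:
play_rows(commands="0.8 2 0 0 0 8.2 -0.1;1.6 4 0 0 0 16.4 -0.1;2.4 6 0 0 0 24.6 -0.1;3.2 8 0 0 0 32.8 -0.1;4 10 0 0 0 41 -0.1;4.8 12 0 0 0 49.2 -0.1;5.6 14 0 0 0 57.4 -0.1;6.4 16 0 0 0 65.6 -0.1;7.2 18 0 0 0 73.8 -0.1;8.3 19.5 0 0 0 82 -0.1;8.3 19.5 0 0 0 89.6 -0.1;8.3 19.5 0 0 0 89.6 -0.1;8.3 19.5 0 0 0 89.6 -0.1;8.3 19.5 0 0 0 89.6 -0.1")

```text
clock: 16.6
tool_pos: [0.5351, -0.1102, 0.2646]
tcp_rot: [[0.049, 0.999, -0.0], [0.999, -0.049, 0.0], [0.0, -0.0, -1.0]]
force: [0.5, 0.1, -0.5]
finger_gap: 0.0416
finger_force: 0.0
```

```bash
python3 - <<'E'
from h import *
np.set_printoptions(precision=4,suppress=True,linewidth=150)
for i in range(3):
    s=read_camera("scene");t=read_camera("top")
    st=state(); print(st["clock"],st["tool_pos"],st["tcp_rot"][0],st["finger_gap"])
P=lambda x,y:(188+x/3.2-.4,153+y/3.2-.4); Q=lambda x,y:(215+(x-288)/2.4-.4,210+(y-304)/2.4-.4)
M=[(.095,.125,.12),(.095,-.125,.12),(-.095,.125,.12),(0,.111,.1505),(0,-.111,.1505)]
N=[(.095,.125,.12),(.095,-.125,.12),(-.095,-.125,.12),(-.095,.125,.12),(0,.111,.1505),(0,-.111,.1505)]
a=(t,M,[P(58,30),P(300,55),P(27,203),P(50,111),P(275,134)]);b=(s,N,[Q(302,435),Q(450,318),Q(562,397),Q(415,528),Q(362,459),Q(502,342)])
for o,v0 in (([a,b],[.56,.2,-.1]),([a,b],[.56,.2,-.1,0]),([a],[.56,.2,-.1]),([b],[.56,.2,-.1])):
    v,r=fit(o,v0);print(v,np.degrees(v[2]));print(r.tolist())
E
```

```text
16.7 [ 0.5351 -0.1106  0.2646] [0.0489 0.9988 0.    ] 0.041266471891712016
16.8 [ 0.5351 -0.1108  0.2647] [0.0484 0.9988 0.0001] 0.041227794112212585
16.9 [ 0.5351 -0.1108  0.2646] [0.0479 0.9989 0.    ] 0.04127035020494634
[ 0.5602  0.2059 -0.0935] -5.355624013233442
[[0.8, -0.6], [-0.3, 0.1], [0.2, 1.7], [-0.5, 0.3], [-2.0, 1.2], [-1.2, -0.4], [0.6, -4.0], [1.6, -2.7], [-0.1, 1.8], [-0.3, -0.0], [-1.4, -1.0]]
[ 0.5619  0.2053 -0.0947 -0.0055] -5.425562700292796
[[1.6, -0.7], [0.1, 0.1], [0.9, 1.4], [0.3, 0.1], [-1.6, 1.1], [-1.2, 0.2], [0.5, -3.3], [1.2, -2.0], [-0.3, 2.4], [-0.4, 0.6], [-1.7, -0.2]]
[ 0.5619  0.205  -0.0886] -5.076729061807956
[[1.0, -0.9], [-0.1, -0.6], [0.6, 1.4], [-0.2, -0.1], [-1.6, 0.5]]
[ 0.5576  0.2072 -0.1031] -5.908164602534232
[[-0.9, -0.1], [1.5, -3.4], [2.2, -1.6], [-0.2, 2.7], [-0.2, 0.6], [-0.7, -0.1]]
```

The bath comes out at (0.561, 0.205) with yaw about -5.5°, which is ample given the ±10 mm slot. I grasp the grip bar.

Call:
play_rows(commands="0 -0.1 -4 0 0 0 -0.1;0 -0.1 -8 0 0 0 -0.1;0 -0.1 -10 0 0 0 -0.1;0 -0.1 -11.3 0 0 0 -0.1;0 -0.1 -11.3 0 0 0 -0.1;0 -0.1 -11.3 0 0 0 -1;0 -0.1 -11.3 0 0 0 -1;0 -0.1 -11.3 0 0 0 -1;0 -0.1 -11.3 0 0 0 -1;0 -0.1 -11.3 0 0 0 -1;0 -0.1 -11.3 0 0 0 -1")

```text
clock: 18.0
tool_pos: [0.5352, -0.1117, 0.1521]
tcp_rot: [[0.047, 0.999, 0.0], [0.999, -0.047, -0.0], [-0.0, 0.0, -1.0]]
force: [-3.4, -0.3, 6.0]
finger_gap: 0.0138
finger_force: 30.0
```

Call:
play_rows(commands="0 0 0.5 0 0 0 -1;0 0 1 0 0 0 -1;0 0 1.5 0 0 0 -1;0 0 2 0 0 0 -1;0 0 2 0 0 0 -1;0 0 2 0 0 0 -1")

```text
clock: 18.6
tool_pos: [0.5352, -0.1116, 0.1717]
tcp_rot: [[0.047, 0.999, 0.0], [0.999, -0.047, -0.0], [-0.0, 0.0, -1.0]]
force: [0.1, -1.4, -5.8]
finger_gap: 0.0138
finger_force: 30.0
```

Call:
play_rows(commands="0 0 1 0 0 0 -1;0 0 3 0 0 0 -1;0 0 5 0 0 0 -1;0 0 7 0 0 0 -1;0 0 9 0 0 0 -1;0 0 11 0 0 0 -1;0 0 13 0 0 0 -1;0 0 15 0 0 0 -1;0 0 16 0 0 0 -1;0 0 16 0 0 0 -1")

```text
clock: 19.6
tool_pos: [0.5358, -0.1117, 0.3332]
tcp_rot: [[0.047, 0.999, 0.003], [0.999, -0.047, -0.001], [-0.0, 0.003, -1.0]]
force: [0.6, 0.5, -6.3]
finger_gap: 0.0137
finger_force: 30.0
```

Call:
play_rows(commands="0 1 0 0 0 0 -1;0.1 3 0 0 0 0 -1;0.3 5 0 0 0 -0.3 -1;0.5 7 0 0 0 -0.6 -1;0.7 9 0 0 0 -0.9 -1;0.9 11 0 0 0 -1.2 -1;1.1 13 0 0 0 -1.5 -1;1.3 15 0 0 0 -1.8 -1;1.5 17 0 0 0 -2.1 -1;1.7 19 0 0 0 -2.4 -1;1.9 21 0 0 0 -2.7 -1;2.1 23 0 0 0 -2.7 -1;2.3 25 0 0 0 -2.7 -1;2.4 27 0 0 0 -2.7 -1;2.5 29 0 0 0 -2.7 -1;2.6 30.5 0 0 0 -2.7 -1;2.6 31.4 0 0 0 -2.7 -1;2.6 31.7 0 0 0 -2.7 -1;2.6 31.7 0 0 0 -2.7 -1;2.6 31.7 0 0 0 -2.7 -1")

```text
clock: 21.6
tool_pos: [0.5611, 0.2048, 0.3315]
tcp_rot: [[0.094, 0.996, -0.0], [0.996, -0.094, -0.0], [-0.0, -0.0, -1.0]]
force: [0.1, -0.2, -5.7]
finger_gap: 0.0135
finger_force: 30.0
```

```bash
python3 - <<'E'
from h import *
np.set_printoptions(precision=4,suppress=True,linewidth=150)
s=read_camera("scene");t=read_camera("top")
st=state(); print(st["clock"],st["tool_pos"],st["tcp_rot"],st["finger_gap"],st["force"],st["moment"])
def crop(p,x,y,w,h,k,m):
    im=cv2.resize(p["pixels"][y:y+h,x:x+w],None,fx=k,fy=k,interpolation=cv2.INTER_CUBIC)[:,:,::-1].copy()
    for X,c in m:
        for u in proj(p,X): cv2.circle(im,tuple(int(round(q)) for q in ((u[0]-x+.5)*k,(u[1]-y+.5)*k)),2,c,-1)
    return im
b=[.561,.2055,np.radians(-5.5)];c=[st["tool_pos"][0],st["tool_pos"][1],b[2],st["tool_pos"][2]-.152]
m=[(place([(0,y,.1505) for y in (-.111,-.07,.07,.111)],b),(0,0,255)),(place([(sx*.052,sy*.062,z) for sx in(-1,1) for sy in(-1,1) for z in (0,.0925)],c),(0,255,0))]
W=np.hstack([crop(t,190,120,95,135,4,m),crop(s,225,160,100,135,4,m)]);cv2.imwrite("pics/g5.png",W)
E
```

```text
21.7 [0.5612 0.2047 0.3316] [[ 0.0946  0.9955  0.    ]
 [ 0.9955 -0.0946 -0.0003]
 [-0.0003  0.     -1.    ]] 0.013954347368017952 [-0.3782 -0.2904 -6.4664] [-0.0215 -0.1324  0.0211]
```

View pics/g5.png

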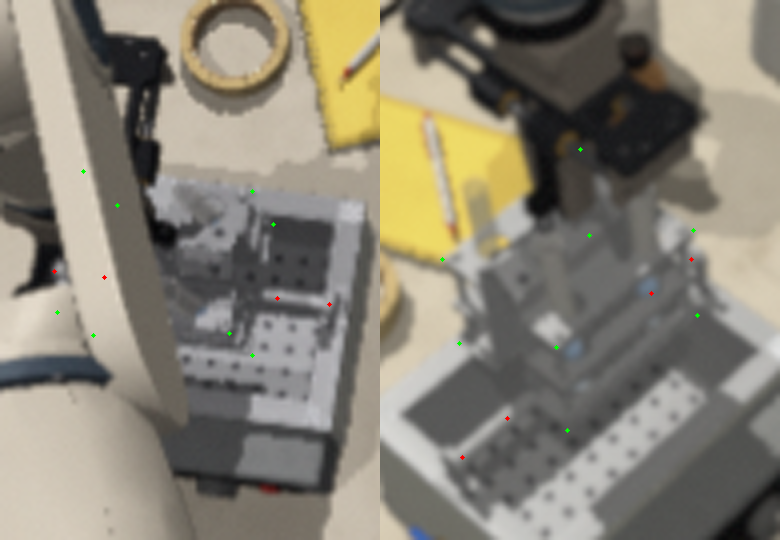

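The modelled bar points lie on the bar in both views, and it runs through the carrier's slot under the panniers. I lower in stages.

Call:
play_rows(commands="0 0 -1 0 0 0 -1;0 0 -2 0 0 0 -1;0 0 -3 0 0 0 -1;0 0 -4 0 0 0 -1;0 0 -5 0 0 0 -1;0 0 -6 0 0 0 -1;0 0 -6 0 0 0 -1")

```text
clock: 22.4
tool_pos: [0.5603, 0.2051, 0.2696]
tcp_rot: [[0.094, 0.996, -0.003], [0.996, -0.094, -0.001], [-0.001, -0.003, -1.0]]
force: [-0.5, -0.4, -5.6]
finger_gap: 0.0139
finger_force: 30.0
```

Call:
play_rows(commands="0 0 -1 0 0 0 -1;0 0 -2 0 0 0 -1;0 0 -3 0 0 0 -1;0 0 -4 0 0 0 -1;0 0 -5 0 0 0 -1;0 0 -6 0 0 0 -1;0 0 -7 0 0 0 -1;0 0 -7.5 0 0 0 -1;0 0 -7.5 0 0 0 -1")

```text
clock: 23.3
tool_pos: [0.5607, 0.2052, 0.1956]
tcp_rot: [[0.094, 0.996, -0.001], [0.996, -0.094, -0.001], [-0.001, -0.001, -1.0]]
force: [-0.2, -0.9, -5.8]
finger_gap: 0.0139
finger_force: 30.0
```

Call:
play_rows(commands="0 0 -0.2 0 0 0 -1;0 0 -0.4 0 0 0 -1;0 0 -0.6 0 0 0 -1;0 0 -0.6 0 0 0 -1;0 0 -0.6 0 0 0 -1")

```text
clock: 23.8
tool_pos: [0.5612, 0.2054, 0.1907]
tcp_rot: [[0.094, 0.996, 0.0], [0.996, -0.094, 0.0], [0.0, 0.0, -1.0]]
force: [-0.0, -0.6, -6.1]
finger_gap: 0.0139
finger_force: 30.0
```

Call:
play_rows(commands="0 0 -0.1 0 0 0 -1;0 0 -0.2 0 0 0 -1;0 0 -0.3 0 0 0 -1;0 0 -0.3 0 0 0 -1;0 0 -0.3 0 0 0 -1")

```text
clock: 24.3
tool_pos: [0.5612, 0.2054, 0.1875]
tcp_rot: [[0.094, 0.996, -0.0], [0.996, -0.094, -0.0], [-0.0, -0.0, -1.0]]
force: [-0.2, 0.9, -5.2]
finger_gap: 0.0139
finger_force: 30.0
```

Call:
play_rows(commands="0 0 -0.05 0 0 0 -1;0 0 -0.1 0 0 0 -1;0 0 -0.15 0 0 0 -1;0 0 -0.15 0 0 0 -1;0 0 -0.15 0 0 0 -1")

```text
clock: 24.8
tool_pos: [0.5613, 0.2055, 0.1867]
tcp_rot: [[0.094, 0.996, 0.0], [0.996, -0.094, 0.0], [0.0, 0.0, -1.0]]
force: [-3.2, -0.4, 5.5]
finger_gap: 0.0137
finger_force: 30.0
```

It has touched down. A small lateral force says the carrier sits slightly too far +x, so I ease it that way before releasing.

Call:
play_rows(commands="-0.05 0 0.05 0 0 0 -1;-0.1 0 0.05 0 0 0 -1;-0.1 0 0.05 0 0 0 -1;-0.1 0 0.05 0 0 0 -1")

```text
clock: 25.2
tool_pos: [0.5603, 0.2054, 0.1862]
tcp_rot: [[0.094, 0.996, 0.0], [0.996, -0.094, 0.0], [0.0, 0.0, -1.0]]
force: [1.1, -1.1, -4.4]
finger_gap: 0.0138
finger_force: 30.0
```

Call:
play_rows(commands="0 0 -0.05 0 0 0 -1;0 0 -0.1 0 0 0 -1;0 0 -0.1 0 0 0 -1;0 0 -0.1 0 0 0 -1")

```text
clock: 25.6
tool_pos: [0.5605, 0.2054, 0.1861]
tcp_rot: [[0.094, 0.996, 0.001], [0.996, -0.094, 0.0], [0.0, 0.001, -1.0]]
force: [-2.4, -1.4, 5.6]
finger_gap: 0.0136
finger_force: 30.0
```

Call:
play_rows(commands="-0.1 0 0.05 0 0 0 -1;-0.1 0 0.05 0 0 0 -1;-0.1 0 0.05 0 0 0 -0.66;-0.1 0 0.05 0 0 0 -0.66;-0.1 0 0.05 0 0 0 -0.6;-0.1 0 0.05 0 0 0 -0.6;-0.1 0 0.05 0 0 0 -0.5;-0.1 0 0.05 0 0 0 -0.3;-0.1 0 0.05 0 0 0 -0.2;-0.1 0 0.05 0 0 0 -0.2;-0.1 0 0.05 0 0 0 -0.2")

```text
clock: 26.7
tool_pos: [0.5592, 0.2054, 0.1861]
tcp_rot: [[0.094, 0.996, -0.0], [0.996, -0.094, 0.0], [-0.0, -0.0, -1.0]]
force: [0.5, 0.1, 0.6]
finger_gap: 0.0369
finger_force: 0.0
```

Call:
play_rows(commands="0 0 1 0 0 0 -0.2;0 0 2.5 0 0 0 -0.2;0 0 5 0 0 0 -0.2;0 0 9 0 0 0 -0.2;0 0 13 0 0 0 -0.2;0 0 17 0 0 0 -0.2;0 -4 18 0 0 0 -0.2;-2 -9 18 0 0 0 -0.2;-5 -14 18 0 0 0 -0.2;-8 -19 18 0 0 0 -0.2;-11 -24 18 0 0 0 -0.2;-14 -29 18 0 0 0 -0.2;-16 -33 18 0 0 0 -0.2;-16 -33 18 0 0 0 -0.2;-16 -33 18 0 0 0 -0.2")

```text
clock: 28.2
tool_pos: [0.3975, -0.1272, 0.3678]
tcp_rot: [[0.098, 0.995, 0.002], [0.995, -0.098, -0.002], [-0.002, 0.002, -1.0]]
force: [-0.3, 0.4, -0.8]
finger_gap: 0.0368
finger_force: 0.0
```

```bash
python3 - <<'E'
from h import *
np.set_printoptions(precision=4,suppress=True,linewidth=150)
s=read_camera("scene");t=read_camera("top")
st=state(); print(st["clock"],st["tool_pos"],st["finger_gap"],st["force"])
def crop(p,x,y,w,h,k):return cv2.resize(p["pixels"][y:y+h,x:x+w],None,fx=k,fy=k,interpolation=cv2.INTER_CUBIC)[:,:,::-1]
W=np.hstack([crop(t,190,150,100,110,4),crop(s,230,190,100,110,4)]);cv2.imwrite("pics/g6.png",W)
a,b=tip_of("carrier_grip",s),tip_of("carrier_grip",t)
if a and b: print(tri(s,a[0]["location"],t,b[0]["location"]))
for l in("wash_bottle","amber_bottle","rack"): print(l,[(tip_of(l,p) or [{"location":0}])[0]["location"] for p in (s,t)])
E
```

```text
28.3 [ 0.3991 -0.125   0.3674] 0.03654299796206775 [0.5008 0.4461 0.371 ]
(array([0.5669, 0.2044, 0.169 ]), np.float64(0.01320010249517754))
wash_bottle [[169.6, 323.0], [160.2, 369.5]]
amber_bottle [[193.5, 291.3], [150.8, 322.9]]
rack [[187.6, 394.8], [234.6, 393.2]]
```

View pics/g6.png

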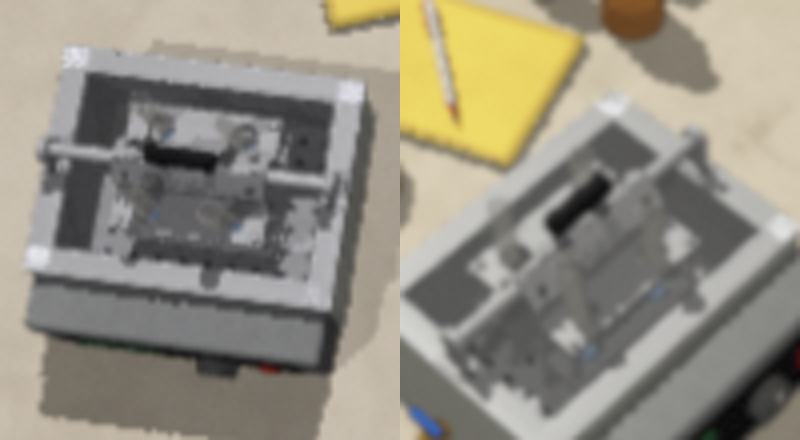

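The carrier hangs on the bar with a row on each side and all four tubes in it: top-view tubes near (160,125), (240,130), (150,205) and (230,215). I measure the grip for level and motion, then hand in.

Call:
play_rows(commands="0 0 0 0 0 0 -0.2;0 0 0 0 0 0 -0.2;0 0 0 0 0 0 -0.2;0 0 0 0 0 0 -0.2;0 0 0 0 0 0 -0.2;0 0 0 0 0 0 -0.2;0 0 0 0 0 0 -0.2;0 0 0 0 0 0 -0.2;0 0 0 0 0 0 -0.2;0 0 0 0 0 0 -0.2")

```text
clock: 29.7
tool_pos: [0.3992, -0.1246, 0.3661]
tcp_rot: [[0.094, 0.996, 0.0], [0.996, -0.094, -0.0], [-0.0, 0.0, -1.0]]
force: [0.2, 0.5, -0.1]
finger_gap: 0.0369
finger_force: 0.0
```

```bash
python3 - <<'E'
from h import *
np.set_printoptions(precision=4,suppress=True)
def dark(p,x0,x1,y0,y1):
    g=p["pixels"][y0:y1,x0:x1].max(2); ys,xs=np.nonzero(g<45); pts=np.c_[xs+x0,ys+y0].astype(float)
    c=pts.mean(0);w=np.linalg.svd(pts-c)[2][0];k=(pts-c)@w; e=[c+w*k.min(),c+w*k.max()]
    return c,sorted(e,key=lambda q:q[0]),len(pts)
for i in range(3):
    s=read_camera("scene");t=read_camera("top")
    dt=dark(t,222,248,182,196);ds=dark(s,264,286,231,252)
    print(dt[2],ds[2],tri(s,ds[0][::-1],t,dt[0][::-1]),tri(s,ds[1][0][::-1],t,dt[1][0][::-1])[0],tri(s,ds[1][1][::-1],t,dt[1][1][::-1])[0])
E
```

```text
69 67 (array([0.5598, 0.2061, 0.1851]), np.float64(0.0016711027595832208)) [0.562  0.2319 0.1869] [0.5579 0.18   0.1824]
68 67 (array([0.5596, 0.2062, 0.1857]), np.float64(0.0018181711896738493)) [0.5621 0.2319 0.187 ] [0.5577 0.18   0.1824]
69 69 (array([0.5596, 0.2059, 0.1858]), np.float64(0.0018283299681454512)) [0.562  0.2319 0.1869] [0.5571 0.1793 0.1848]
```

```bash
python3 -c "
from plant import *
print(hand_in())"
```

```text
the job is handed in; nothing more can be done
None
```

Job handed in at about 30 s: both spare tubes are in the carrier, and it hangs level and still on the bath bar with all four tubes, its grip measured at 185 mm as expected.

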